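Feed one wooden blank onto the painting sheet

ROBOT

A 6-joint arm with a two-finger parallel gripper is mounted at the origin on the work surface. World frame = base frame: x ahead of the robot, y to its left, z up, the work surface at z = 0. Lengths are in mm, angles in rad, forces in N, time in s.
With the tool pointing down it reaches from about 325 to 875 mm from the base axis. Payload 4.4 kg.
Tool frame: the origin (TCP) lies on the mounting face of the last link; the fingertips stand 173 mm ahead of it and the grasp point (between the pads) lies 155 mm ahead of it; z points along the fingers, y is the line along which they close (so a half turn about z gives the same grasp; the last joint's range is limited). The gripper opens to 85 mm and grips with 20 to 120 N. Pads are 22 mm wide; open, the fingers measure 114 mm over their backs; the gripper's body (76 mm by 85 mm) begins 54 mm behind the grasp point. The pads swing forward as they close: fully open they stand 13 mm farther back than shut.
Start: joints at [-1.464, 0.207, 1.542, -0, 1.393, -0.15], TCP at [146.586, -556.005, 404.682] pointing down, gripper open.
Joint ranges: [-2.73, 2.73], [-0.86, 2.22], [0.23, 2.46], [-1.11, 4.25], [0.08, 2.63], [-2.82, 2.82]. Speed limits (rad/s): [2.79, 2.79, 3.14, 3.14, 3.14, 3.14].

INTERFACE

Orientations are given as [roll, pitch, yaw] about the fixed x, y, z axes, in that order (R = Rz(yaw) Ry(pitch) Rx(roll)).
In Python, from rig import robot, viewer gives the robot as it stands.
- The arm moves only by the tool play_rows, never from a script. Its argument "commands" is a list of rows, each a list of 7 numbers: the shift along the tool's x, y, z scaled (see below), then the turn, a rotation vector about the tool's x, y, z scaled (see below), then the closure in counts, from 0 (fully open) to 255 (shut). In form: [[dx, dy, dz, wx, wy, wz, hand], ...]. A call has 1 to 5 rows; each row is the pose to reach, as a shift and turn from the pose commanded when the call began, along the tool's axes at that moment; what a row does not reach only later rows make up. The controller multiplies each number of a shift by 400 mm and each number of a turn by 1.5 rad. A row lasts 1/8 s, in which the tool goes at most 62.5 mm and 10.7 degrees, less where a joint would pass 70% of its speed; a pose out of reach is approached as far as the arm can. A call with a number of a shift or a turn outside -1 to 1 is refused whole. A call with a gripper value outside its range is refused whole. The fingers move at their own pace and stop on an object; "newtons" is the grip in N (left out, the last holds). Time passes only in rows, so rows that repeat a pose let the fingers close. It gives the time, the measured TCP pose, the force, the opening and the grip force at its end, in the units of the state.
- robot.get_obs(): the state, without advancing time (a new reading comes with each control period).
- viewer.get_image(name): name is "scene" or "top" or "wrist"; returns a dict with "frame" (400x640x3 uint8, red, green, blue), "range_z" (400x640 float32, mm along the optical axis (not along the pixel's ray), 0 where there is no reading), "fx", "fy", "cx", "cy" (pixels), "k1" (the pictures are not rectified: a ray, as slopes to the right and down, at radius r is drawn at 1 + k1 r^2 times it, then the intrinsics apply), "pose" (4x4, takes a point from camera to world coordinates). Camera axes: x right, y up, looking along -z (the intrinsics and any distortion apply to the point x, -y, -z); pixel columns grow to the right and rows downward; lengths in mm; the calibration is good to about 2 mm. A picture is of the moment at which its call begins.
- robot.close_job(): hands the job in; it is judged then, once.
Trained networks look in a picture, given as the dict that the camera call returned (one of the last four; its "shot" number tells which), for a name from the list of things; names that differ only in an ending like _2 or _b are one class to them, and where a whole thing is asked for, a point or a joint stands for the part that bears it (a point fixed in the world has none). Each returns a list of dicts, best first, with "conf" (0 to 1); they miss things now and then, are a little off and sometimes report something else, mostly with a low value. They report only what shows in the picture. A call takes as long as a camera call. They do not tell look-alikes from the thing itself.
- viewer.recognise(picture, label): "point" ([row, column] as shares, 0 to 1, of the picture: columns of its width, rows of its height, amid what is visible of it).
- viewer.tip_of(picture, label): "point" ([row, column] as shares, 0 to 1, of the picture: columns of its width, rows of its height: a listed point, or the origin of a listed thing).
The state is a dict: "time_s": time; "qpos": joint angles; "joint_vel": joint speeds; "joint_torque": joint torques, N m; "tcp_pos": TCP position; "orientation": TCP orientation; "wrist_force": force on the tool from outside, world axes, zero at the start; "wrist_torque": the same for the moment, N m; "gripper_width": finger opening in mm; "gripper_force": force on a finger pad.
Only numpy, scipy, OpenCV 4.12 (cv2) and the standard library are available. Lean on these libraries where they do the work, as an engineer would, in place of code of your own. Each camera call takes 0.05 s, during which the arm holds its last target. There are 200 camera calls.

TASK

Press the feeder's plunger all the way down once, so that a single wooden blank comes out in front, and let the plunger spring back up. Then push that blank aside across the table with the fingers, sliding it without picking it up, until all of it lies flat on the square paper sheet. Leave the other blanks in the feeder and do not disturb the jars, cup, brush and cap.

Things in the scene. Friction and masses are not known exactly. Their poses are not given: they have to be found in the camera images.
- feeder: Feeder of wooden blanks, fixed. Origin on the table under the stack's centre; x the way blanks come out, y left of it, z up. Around the origin an open-topped, floorless plywood magazine, 59 x 59 mm outside, 40 mm high, walls 4 mm. Behind it a grey housing, x -30 to -104 mm, 56 mm wide (82 at its 6 mm high feet), 38 mm high, with the plunger on top.
- feeder_exit (a point): Middle of the exit, at table level on the outer face of the magazine's front wall, 29.5 mm ahead of the feeder's origin. The wall leaves 17 mm free above the table: one blank passes, the blanks above cannot.
- plunger_top (a point): Centre of the top of the plunger's round black cap (34 mm across, 8 mm thick, flat), on the grey housing 66 mm behind the feeder's origin; 73 mm above the table at rest, it goes straight down when pressed.
- plunger (a joint): Plunger travel in m: 0 up, 0.025 down on its stop. A spring resists with about 3 N at first, 8 to 10 N at the bottom, and lifts it when let go. Pressing drives a blade 7 mm thick, 2.88 times as far, that pushes the lowest blank out along feeder +x; on release it draws back and the next blank drops.
- blank0_center (a point): Centre of the lowest blank, the one that comes out: plain round wooden disc 48 mm across, 12 mm thick, about 15 g, flat on the table, its centre 6 mm up. After a full press its centre lies about 70 mm in front of the feeder's origin. It slides easily on the table.
- blank1_center (a point): Centre of the second blank from below, alike; stays in the magazine (drops to the table when the first is out).
- blank2_center (a point): Centre of the top blank, alike; stays in the magazine.
- sheet: Square white sheet of paper, 140 by 140 mm, with a few small grey prints, fixed flat on the table to the left or right in front of the feeder; under 1 mm thick and no obstacle, things slide onto it. Origin at its centre, x and y along its edges.
- cup: White plastic cup, 72 mm across, 85 mm high; bystander. Origin under its centre.
- jar_c: Black jar, 58 mm across, 62 mm high; bystander. Origin under its centre.
- brush: Brush 190 mm long lying beyond the feeder; bystander. x along it.
- cap: Small white cap, 36 mm across, 14 mm high; bystander. Origin under its centre.
- tray: Shallow plywood tray, 120 (x) by 90 (y) by 22 mm high, fixed to the table on the other side from the sheet; holds two jars. Origin under its centre.
- jar_a: Black jar, 50 mm across, 58 mm high, in the tray; bystander.
- jar_b: White jar, 44 mm across, 45 mm high, in the tray; bystander.
There are look-alikes about, which are no part of the job. Leave any red look-alike of the feeder alone. Leave any yellow look-alike of the part that bears blank2_center alone.

How it is judged (in metres and radians):
On the way, in this order (a step that is already met when the one before it is completed fails the run):
1. plunger pressed fully down, and the lowest blank out in front of the feeder (value of joint plunger above 0.022 m and x of blank0_center in the frame of feeder above 0.054 m), for 0.1 s.
2. plunger back up (value of joint plunger below 0.003 m), for 0.1 s.
3. the blank lies wholly on the sheet (x of blank0_center in the frame of sheet between -0.049 and 0.049 m and y of blank0_center in the frame of sheet between -0.049 and 0.049 m), for 0.2 s.
At the end, for the whole second after the job is handed in: The blank that came out rests flat on the table within the paper sheet (its centre at least 21 mm inside every edge: 3 mm leeway on wholly inside), the plunger is up (within 3 mm), and the other two blanks are still in the magazine (within 12 mm of its axis both ways) (all of step 3 and height (world z) of blank0_center below 0.009 m and angle between blank0's own z axis and vertical below 0.1 rad and linear speed of blank0 below 0.01 m/s and value of joint plunger below 0.003 m and x of blank1_center in the frame of feeder between -0.012 and 0.012 m and y of blank1_center in the frame of feeder between -0.012 and 0.012 m and x of blank2_center in the frame of feeder between -0.012 and 0.012 m and y of blank2_center in the frame of feeder between -0.012 and 0.012 m); the robot touches nothing.
It fails at once if a blank is lifted (the one fed rises 10 mm off the table, or another rises above its place in the stack) (height (world z) of blank0_center above 0.016 m or height (world z) of blank1_center above 0.026 m or height (world z) of blank2_center above 0.038 m).
It fails at once if a second blank comes out of the feeder (x of any of blank1_center, blank2_center in the frame of feeder above 0.025 m).
It fails at once if a bystander (cup, jars, brush, cap) is moved more than 15 mm (distance of any of cup, jar_c, brush, cap, jar_a, jar_b from where it was at the start of the episode above 0.015 m).
It also fails if it takes over 51 s, if anything falls off the work surface, if the arm or the gripper's body presses on something with over 40 N, if the wrist force passes 120 N, or if a joint passes its speed limit or range.

## Working session

There is one attempt and no reset: what is moved stays moved. The work goes in short steps, Python scripts to look and compute and a tool call to move; the robot and the scene stay as the last step left them, time stands still between calls to the robot, and variables do not carry over. Pictures are saved under pics/ and viewed, at most 10 in all, crops included, and the job is handed in when it is done.

Besides the shell and the picture viewer there is one more tool, called after ">>>" as a command line: name --pt "numbers of a row" for each row, then --argument value for the rest. play_rows: Moves the arm, as the interface text tells. Its arguments: {"type":"object","properties":{"commands":{"type":"array","items":{"type":"array","items":{"type":"number"}}},"newtons":{"type":"number"}},"required":["commands"]}

```bash
mkdir -p pics; cat > h.py <<'E'
import numpy as np, cv2
from rig import robot, viewer
def ray(im,row,col):
    K=np.array([[im['fx'],0,im['cx']],[0,im['fy'],im['cy']],[0,0,1.]])
    u=cv2.undistortPoints(np.array([[[col,row]]],float),K,np.array([im['k1'],0,0,0,0.]))[0,0]
    return np.array([u[0],-u[1],-1.])
def depth_pt(im,row,col):
    r,c=int(row),int(col)
    w=im['range_z'][max(r-1,0):r+2,max(c-1,0):c+2]; w=w[w>0]
    d=np.median(w) if w.size else 0
    return (np.asarray(im['pose'])@np.r_[ray(im,row,col)*d,1])[:3]
def plane_pt(im,row,col,z):
    P=np.asarray(im['pose']); d=P[:3,:3]@ray(im,row,col); o=P[:3,3]
    return o+d*(z-o[2])/d[2]
def save(im,n): cv2.imwrite('pics/'+n,np.ascontiguousarray(im['frame'][:,:,::-1]))
E
python3 - <<'E'
from h import *
np.set_printoptions(precision=1,suppress=True)
for cam in ['top','scene']:
    im=viewer.get_image(cam); save(im,cam+'0.png'); print(cam)
    for l,z in [('feeder',0),('feeder_exit',0),('plunger_top',73),('blank2_center',30),('sheet',0),('cup',0),('jar_c',0),('brush',0),('cap',0),('tray',0)]:
        for d in viewer.tip_of(im,l)[:3]:
            r,c=d['point'][0]*400,d['point'][1]*640
            print(l,round(d['conf'],2),'px',int(r),int(c),plane_pt(im,r,c,z),depth_pt(im,r,c))
E
```

```text
top
feeder 0.68 px 222 318 [538.4  -6.8   0. ] [535.   -6.5  35.3]
feeder 0.6 px 309 249 [372.2 125.8   0. ] [372.1 126.   -1.2]
feeder_exit 0.57 px 203 324 [575.6 -18.    0. ] [575.8 -18.1  -1.3]
feeder_exit 0.57 px 300 250 [390.5 122.6   0. ] [390.6 122.4   0.8]
plunger_top 0.69 px 357 255 [299.3 103.6  73. ] [299.4 103.6  73.3]
plunger_top 0.64 px 250 326 [482.2 -20.7  73. ] [482.2 -20.7  72.5]
blank2_center 0.97 px 214 322 [550.  -13.6  30. ] [549.3 -13.5  35.9]
blank2_center 0.7 px 221 268 [537.   86.5  30. ] [538.9  88.5  11.3]
sheet 0.61 px 172 427 [ 637.6 -224.7    0. ] [ 637.6 -224.6    0.4]
cup 0.57 px 274 438 [ 437.5 -238.1    0. ] [ 437.6 -236.5    5.8]
cup 0.32 px 113 370 [ 760.6 -112.6    0. ] [ 755.4 -110.7   14.5]
jar_c 0.65 px 157 193 [669.7 241.4   0. ] [657.4 227.7  48.6]
jar_c 0.64 px 186 184 [609.9 257.4   0. ] [599.3 239.9  58.1]
jar_c 0.63 px 277 185 [432.7 249.3   0. ] [434.2 231.3  61.9]
brush 0.62 px 169 190 [644.2 245.5   0. ] [643.  244.    5.2]
brush 0.58 px 113 283 [758.7  63.3   0. ] [751.7  61.8  19.5]
brush 0.44 px 215 321 [551.8 -12.4   0. ] [547.6 -
[... 560 characters left out ...]
 px 223 309 [561.6 -20.8  30. ] [566.8 -21.4  34.1]
blank2_center 0.64 px 222 363 [572.   83.5  30. ] [548.2  90.1  11. ]
blank2_center 0.24 px 241 312 [616.6 -22.5  30. ] [581.6 -17.9   0.2]
sheet 0.89 px 273 199 [ 643.  -229.4    0. ] [ 642.3 -229.5   -0.6]
cup 0.84 px 204 200 [ 428.8 -240.5    0. ] [ 467.6 -234.4   27. ]
jar_c 0.87 px 188 421 [429.2 252.2   0. ] [453.6 241.7  17. ]
jar_c 0.82 px 254 460 [657.1 253.6   0. ] [686.9 235.9  28.5]
jar_c 0.65 px 237 453 [605.4 261.4   0. ] [661.9 229.8  49.8]
brush 0.68 px 308 369 [763.4  53.8   0. ] [771.6  51.1   9.5]
cap 0.59 px 316 267 [ 757.4 -112.7    0. ] [ 769.5 -112.6   13.9]
tray 0.67 px 254 446 [651.2 229.5   0. ] [665.2 221.7  13.3]
```

```bash
python3 - <<'E'
import cv2
a=cv2.imread('pics/top0.png')[80:390,160:480]
cv2.imwrite('pics/c.png',cv2.resize(a,None,fx=1.9,fy=1.9,interpolation=cv2.INTER_CUBIC))
E
```

```text
(no output)
```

View pics/c.png

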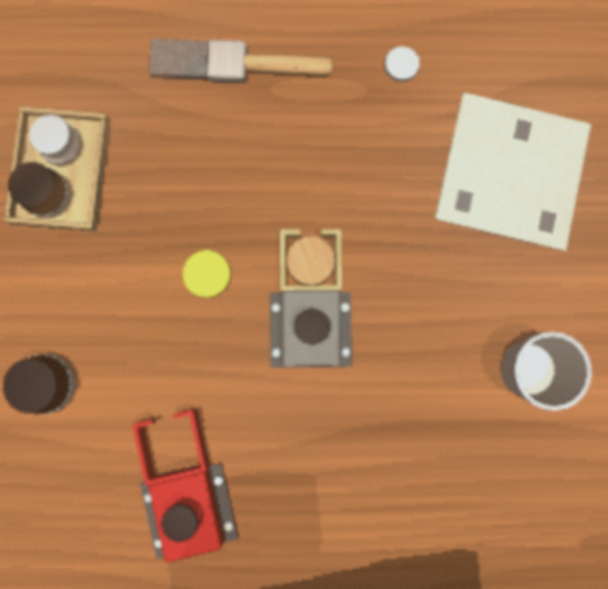

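```bash
python3 - <<'E'
from h import *
np.set_printoptions(precision=1,suppress=True)
im=viewer.get_image('top')
# all pixels -> world
H,W=im['range_z'].shape
K=np.array([[im['fx'],0,im['cx']],[0,im['fy'],im['cy']],[0,0,1.]])
g=np.stack(np.meshgrid(np.arange(W),np.arange(H)),-1).reshape(-1,1,2).astype(float)
u=cv2.undistortPoints(g,K,np.array([im['k1'],0,0,0,0.]))[:,0]
d=im['range_z'].reshape(-1)
P=np.c_[u[:,0]*d,-u[:,1]*d,-d]@im['pose'][:3,:3].T+im['pose'][:3,3]
col=im['frame'].reshape(-1,3).astype(int)
box=(P[:,0]>430)&(P[:,0]<590)&(abs(P[:,1]+15)<60)
m=box&(P[:,2]>66)&(P[:,2]<80); print('cap',m.sum(),P[m].mean(0),P[m].min(0),P[m].max(0))
m=box&(P[:,2]>28)&(P[:,2]<45); r=cv2.minAreaRect(P[m][:,:2].astype(np.float32)); print('body',r)
s=(P[:,0]>540)&(P[:,0]<740)&(P[:,1]<-130)&(P[:,1]>-320)&(abs(P[:,2])<6)&(col.min(1)>200)
print('sheet',s.sum(),cv2.minAreaRect(P[s][:,:2].astype(np.float32)))
c=P[s][:,:2]; print(cv2.boxPoints(cv2.minAreaRect(c.astype(np.float32))))
print(robot.get_obs())
E
```

```text
cap 281 [479.7 -15.6  72.7] [463.2 -31.6  68.6] [496.7   0.3  77. ]
body ((508.4478454589844, -15.522956848144531), (58.14765930175781, 133.5836639404297), 89.72002410888672)
sheet 3549 ((644.4365234375, -229.66810607910156), (133.6582794189453, 135.0542449951172), 76.08793640136719)
[[ 562.8 -278.3]
 [ 693.9 -310.8]
 [ 726.1 -181. ]
 [ 595.  -148.6]]
{'time_s': 1.15, 'qpos': array([-1.5,  0.2,  1.5,  0. ,  1.4, -0.2]), 'joint_vel': array([ 0., -0., -0.,  0., -0.,  0.]), 'joint_torque': array([ -0. , -38.3, -29.2,  -0. ,   0. ,   0. ]), 'tcp_pos': array([ 146.6, -556. ,  404.7]), 'orientation': array([-3.1, -0. ,  0.3]), 'wrist_force': array([0.6, 0.3, 0.2]), 'wrist_torque': array([ 0. ,  0. , -0.1]), 'gripper_force': 0.0, 'gripper_width': 85.02659169387096}
```

The crop shows two feeders: grey/plywood at full-picture px (row 222, col 318) and red at (309, 249). The grey one holds a wooden blank and fits the description. The red one is the look-alike. The yellow disc at (221, 268) is the blank's look-alike. The sheet is on the right at (172, 427).

```bash
cat > go.py <<'E'
import sys
from h import *
from scipy.spatial.transform import Rotation as R
def row(x,y,z,yaw):
    o=robot.get_obs(); r=R.from_euler('xyz',o['orientation']); t=R.from_euler('xyz',[np.pi,0,yaw])
    d=r.inv().apply(np.array([x,y,z])-o['tcp_pos'])/400; w=(r.inv()*t).as_rotvec()/1.5
    print(round(o['time_s'],2),o['tcp_pos'].round(1),o['orientation'].round(3),'->',d.round(4).tolist(),w.round(3).tolist())
if __name__=='__main__': row(*map(float,sys.argv[1:]))
E
python3 go.py 330 -300 320 0.97; python3 go.py 479.7 -15.6 290 1.69
```

```text
1.15 [ 146.6 -556.   404.7] [-3.142 -0.     0.258] -> [0.6066, -0.502, 0.2117] [-0.0, -0.0, -0.475]
1.15 [ 146.6 -556.   404.7] [-3.142 -0.     0.258] -> [1.1497, -1.0941, 0.2867] [-0.0, -0.0, -0.955]
```

>>> play_rows --pt "0.607 -0.502 0.2117 0 0 -0.475 255" --pt "0.607 -0.502 0.2117 0 0 -0.475 255" --pt "0.607 -0.502 0.2117 0 0 -0.475 255" --pt "0.607 -0.502 0.2117 0 0 -0.475 255" --pt "0.607 -0.502 0.2117 0 0 -0.475 255" --newtons 20

```text
time_s: 1.78
tcp_pos: [323.3, -309.2, 323.5]
orientation: [3.14, 0.0, 0.971]
wrist_force: [-0.3, -0.5, 0.5]
gripper_width: 0.1
gripper_force: 0.0
```

```bash
python3 go.py 479.7 -15.6 290 1.69
```

```text
1.77 [ 323.3 -309.2  323.5] [3.14  0.    0.971] -> [0.8265, -0.0919, 0.0834] [0.001, 0.001, -0.48]
```

>>> play_rows --pt "0.8265 -0.092 0.0834 0 0 -0.48 255" --pt "0.8265 -0.092 0.0834 0 0 -0.48 255" --pt "0.8265 -0.092 0.0834 0 0 -0.48 255" --pt "0.8265 -0.092 0.0834 0 0 -0.48 255" --pt "0.8265 -0.092 0.0834 0 0 -0.48 255"

```text
time_s: 2.4
tcp_pos: [469.5, -34.4, 292.7]
orientation: [3.14, 0.001, 1.691]
wrist_force: [0.3, -1.0, -0.1]
gripper_width: -0.2
gripper_force: 0.0
```

```bash
python3 go.py 479.7 -15.6 256 1.69
```

```text
2.4 [469.5 -34.4 292.7] [3.140e+00 1.000e-03 1.691e+00] -> [0.0437, 0.0308, 0.0918] [0.001, 0.001, 0.001]
```

>>> play_rows --pt "0.02 0.015 0.03 0 0 0 255" --pt "0.02 0.015 0.03 0 0 0 255" --pt "0.02 0.015 0.03 0 0 0 255"

```text
time_s: 2.78
tcp_pos: [473.3, -28.9, 280.4]
orientation: [-3.141, 0.0, 1.689]
wrist_force: [-0.7, 0.0, -0.1]
gripper_width: -0.1
gripper_force: 0.0
```

```bash
python3 go.py 479.7 -15.6 250 1.69
```

```text
2.77 [473.3 -28.9 280.4] [-3.141  0.     1.689] -> [0.0311, 0.0199, 0.0759] [-0.0, 0.0, -0.001]
```

>>> play_rows --pt "0.0311 0.02 0.03 0 0 0 255" --pt "0.0311 0.02 0.06 0 0 0 255" --pt "0.0311 0.02 0.076 0 0 0 255" --pt "0.0311 0.02 0.076 0 0 0 255"

```text
time_s: 3.28
tcp_pos: [479.6, -14.4, 249.0]
orientation: [-3.139, -0.001, 1.69]
wrist_force: [-0.4, -0.5, 0.1]
gripper_width: -0.3
gripper_force: 0.0
```

```bash
python3 - <<'E'
from h import *
im=viewer.get_image('scene')
cv2.imwrite('pics/s1.png',cv2.resize(im['frame'][100:280,200:440,::-1],None,fx=3,fy=3))
E
python3 go.py 479.7 -15.6 221 1.69
```

```text
3.33 [479.9 -14.5 249.5] [-3.141 -0.     1.69 ] -> [-0.0027, -0.0007, 0.0713] [-0.001, -0.0, 0.0]
```

View pics/s1.png

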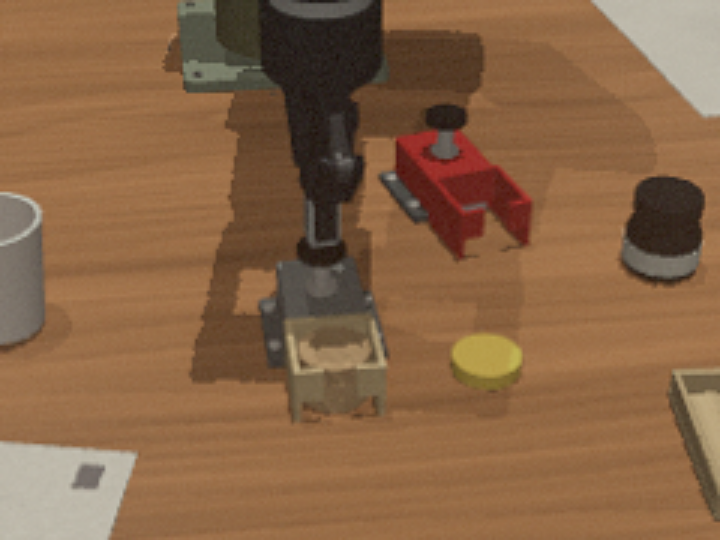

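The closed fingers stand right on the grey feeder's black cap, at crop (320, 245), so I press now.

>>> play_rows --pt "-0.002 0 0.02 0 0 0 255" --pt "-0.002 0 0.035 0 0 0 255" --pt "-0.002 0 0.05 0 0 0 255" --pt "-0.002 0 0.06 0 0 0 255" --pt "-0.002 0 0.065 0 0 0 255"

```text
time_s: 3.95
tcp_pos: [481.0, -15.2, 225.0]
orientation: [3.139, 0.0, 1.69]
wrist_force: [-0.8, 2.2, 8.2]
gripper_width: 0.3
gripper_force: 4.0
```

>>> play_rows --pt "0 0 0.005 0 0 0 255" --pt "0 0 0.01 0 0 0 255" --pt "0 0 0.013 0 0 0 255" --pt "0 0 0.013 0 0 0 255"

```text
time_s: 4.45
tcp_pos: [481.2, -15.2, 221.3]
orientation: [3.14, 0.0, 1.691]
wrist_force: [-5.1, 2.3, 19.0]
gripper_width: -0.2
gripper_force: 9.3
```

The wrist reads 19 N, more than the spring's 10 N, so the plunger is on its stop. I release it smoothly.

>>> play_rows --pt "0 0 0 0 0 0 255" --pt "0 0 -0.02 0 0 0 255" --pt "0 0 -0.04 0 0 0 255" --pt "0 0 -0.07 0 0 0 255" --pt "0 0 -0.12 0 0 0 255"

```text
time_s: 5.08
tcp_pos: [479.4, -15.1, 266.4]
orientation: [-3.138, -0.001, 1.69]
wrist_force: [0.2, 0.4, -0.3]
gripper_width: 0.1
gripper_force: 0.0
```

>>> play_rows --pt "0.05 0 -0.08 0 0 0 255" --pt "0.15 0 -0.08 0 0 0 200" --pt "0.25 0 -0.08 0 0 0 170" --pt "0.25 0 -0.08 0 0 0 165" --pt "0.25 0 -0.08 0 0 0 165"

```text
time_s: 5.7
tcp_pos: [468.1, 83.9, 298.6]
orientation: [-3.141, 0.001, 1.691]
wrist_force: [0.4, 0.2, -0.6]
gripper_width: 30.5
gripper_force: 0.0
```

```bash
python3 - <<'E'
from h import *
np.set_printoptions(precision=1,suppress=True)
print(robot.get_obs()['gripper_width'])
for cam in ['top','scene']:
    im=viewer.get_image(cam); save(im,cam+'2.png')
    for l,z in [('blank0_center',6),('blank2_center',18),('plunger_top',73)]:
        for d in viewer.tip_of(im,l)[:4]:
            r,c=d['point'][0]*400,d['point'][1]*640
            print(cam,l,round(d['conf'],2),'px',int(r),int(c),plane_pt(im,r,c,z),depth_pt(im,r,c))
cv2.imwrite('pics/s2.png',cv2.resize(im['frame'][130:310,160:400,::-1],None,fx=3,fy=3))
E
```

```text
30.466637565338612
top blank0_center 0.77 px 182 326 [616.5 -21.9   6. ] [615.4 -21.7  11.7]
top blank0_center 0.51 px 214 321 [554.3 -12.2   6. ] [552.3 -12.   22.9]
top blank2_center 0.76 px 216 319 [548.   -7.6  18. ] [547.3  -7.6  24.7]
top plunger_top 0.71 px 250 326 [482.4 -19.2  73. ] [482.4 -19.3  72.3]
top plunger_top 0.47 px 355 253 [302.5 107.2  73. ] [302.3 107.3  72.2]
scene blank0_center 0.6 px 249 315 [610.4 -15.7   6. ] [617.9 -16.7  12.5]
scene blank2_center 0.93 px 222 361 [557.6  83.4  18. ] [549.4  85.6  11.4]
scene blank2_center 0.49 px 223 310 [548.2 -16.8  18. ] [554.2 -17.6  22.7]
scene plunger_top 0.47 px 180 309 [478.7 -10.4  73. ] [476.8 -10.2  71.8]
scene plunger_top 0.44 px 138 347 [305.1 100.8  73. ] [448.4  69.7 149. ]
```

View pics/s2.png

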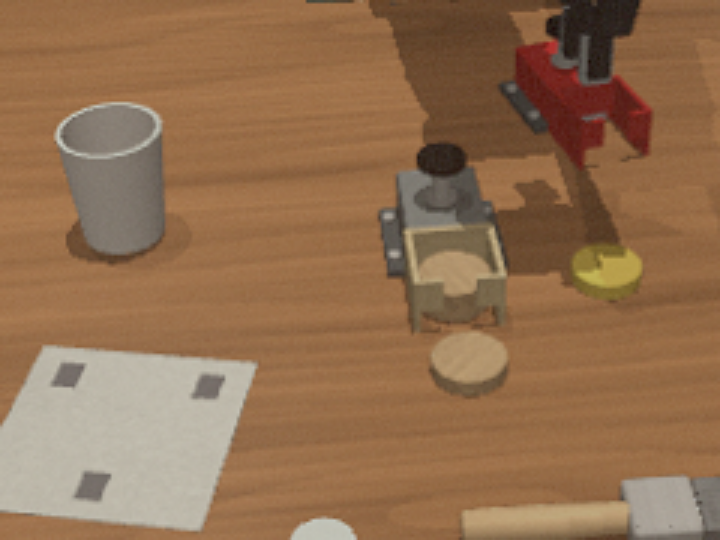

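The blank is out at crop (468, 362), about (616, -18) mm. The plunger is up and the other two blanks are still in the magazine. Next I move behind it on the +y side with the fingers 30 mm apart, so they cradle the disc.

```bash
python3 go.py 612 40 240 1.70
```

```text
6.1 [468.4  83.6 298.8] [-3.142  0.     1.689] -> [-0.1508, 0.3435, 0.1469] [-0.0, 0.0, -0.007]
```

>>> play_rows --pt "-0.15 0.343 0.147 0 0 -0.007 165" --pt "-0.15 0.343 0.147 0 0 -0.007 165" --pt "-0.15 0.343 0.147 0 0 -0.007 165" --pt "-0.15 0.343 0.147 0 0 -0.007 165" --pt "-0.15 0.343 0.147 0 0 -0.007 165"

```text
time_s: 6.72
tcp_pos: [611.1, 40.9, 239.6]
orientation: [-3.14, -0.0, 1.7]
wrist_force: [-0.4, -0.4, -1.1]
gripper_width: 30.2
gripper_force: 0.0
```

```bash
python3 go.py 612 40 177 1.70
```

```text
6.72 [611.1  40.9 239.6] [-3.14 -0.    1.7 ] -> [-0.0025, 0.0021, 0.1566] [-0.001, -0.0, 0.0]
```

>>> play_rows --pt "-0.0025 0.002 0.08 0 0 0 165" --pt "-0.0025 0.002 0.14 0 0 0 165" --pt "-0.0025 0.002 0.1566 0 0 0 165" --pt "-0.0025 0.002 0.1566 0 0 0 165"

```text
time_s: 7.22
tcp_pos: [612.2, 40.4, 177.9]
orientation: [3.142, -0.0, 1.701]
wrist_force: [-0.4, -0.1, 0.3]
gripper_width: 29.8
gripper_force: 0.0
```

```bash
python3 - <<'E'
from h import *
im=viewer.get_image('scene')
cv2.imwrite('pics/s3.png',cv2.resize(im['frame'][180:300,260:420,::-1],None,fx=4.5,fy=4.5))
E
python3 go.py 640.5 -198 176 1.70
```

```text
7.28 [612.8  40.3 178.6] [3.14  0.    1.701] -> [-0.5996, -0.0088, 0.0066] [0.001, 0.0, 0.001]
```

View pics/s3.png

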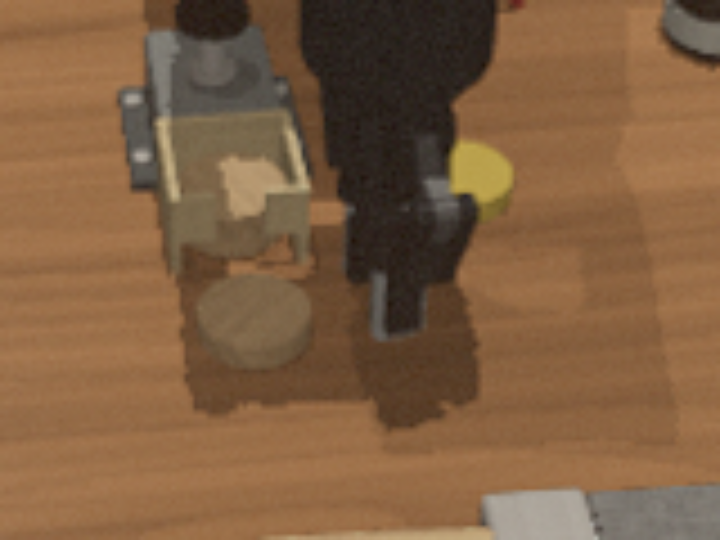

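The fingers are level with the blank beside it, at crop (400, 300), and nothing is in the way. I push slowly.

>>> play_rows --pt "-0.02 0 0.008 0 0 0 165" --pt "-0.05 0 0.008 0 0 0 165" --pt "-0.08 0 0.008 0 0 0 165" --pt "-0.12 -0.001 0.008 0 0 0 165" --pt "-0.16 -0.002 0.008 0 0 0 165"

```text
time_s: 7.9
tcp_pos: [620.3, -25.0, 174.2]
orientation: [3.141, 0.0, 1.7]
wrist_force: [0.6, 0.5, -0.4]
gripper_width: 30.2
gripper_force: 0.1
```

```bash
python3 - <<'E'
from h import *
im=viewer.get_image('scene')
cv2.imwrite('pics/s4.png',cv2.resize(im['frame'][180:300,220:380,::-1],None,fx=4.5,fy=4.5))
E
python3 go.py 640.5 -198 175.5 1.70
```

```text
7.95 [620.6 -26.8 174.4] [3.141e+00 2.000e-03 1.699e+00] -> [-0.4307, -0.0054, -0.0021] [0.0, 0.001, -0.001]
```

View pics/s4.png

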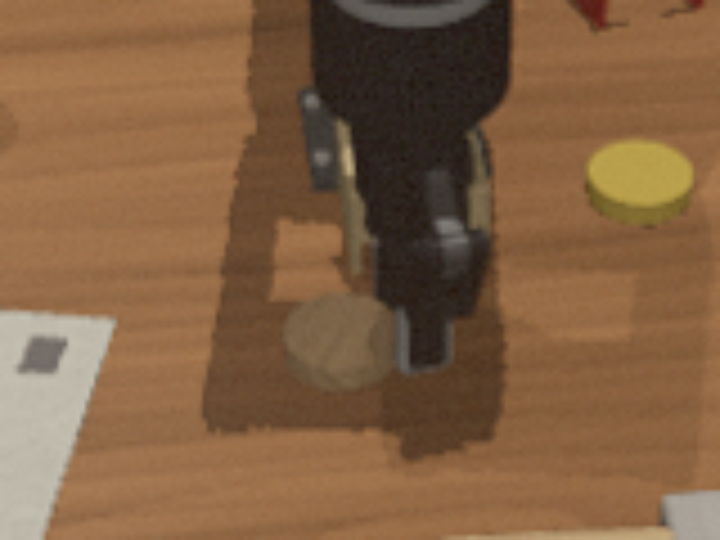

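The blank sits between the fingers at crop (340, 340) and is moving with them, so I continue.

>>> play_rows --pt "-0.03 0 0 0 0 0 165" --pt "-0.07 -0.001 0 0 0 0 165" --pt "-0.11 -0.0015 0 0 0 0 165" --pt "-0.15 -0.002 0 0 0 0 165" --pt "-0.19 -0.0025 0 0 0 0 165"

```text
time_s: 8.57
tcp_pos: [629.1, -100.2, 174.1]
orientation: [-3.142, 0.0, 1.701]
wrist_force: [-0.4, -0.1, 0.2]
gripper_width: 30.1
gripper_force: 0.1
```

>>> play_rows --pt "-0.04 0 0 0 0 0 165" --pt "-0.08 -0.001 0 0 0 0 165" --pt "-0.12 -0.0015 0 0 0 0 165" --pt "-0.15 -0.002 0 0 0 0 165" --pt "-0.17 -0.0025 0 0 0 0 165"

```text
time_s: 9.2
tcp_pos: [636.9, -167.4, 174.1]
orientation: [3.142, -0.0, 1.7]
wrist_force: [0.0, -0.3, 0.0]
gripper_width: 30.1
gripper_force: 0.1
```

```bash
python3 go.py 640.5 -198 175.5 1.70; python3 - <<'E'
from h import *
im=viewer.get_image('scene')
cv2.imwrite('pics/s5.png',cv2.resize(im['frame'][200:340,120:320,::-1],None,fx=3.8,fy=3.8))
for d in viewer.tip_of(im,'blank0_center')[:3]:
    r,c=d['point'][0]*400,d['point'][1]*640; print(d['conf'],int(r),int(c),plane_pt(im,r,c,6).round(0))
E
```

```text
9.2 [ 636.9 -167.4  174.1] [ 3.142 -0.     1.7  ] -> [-0.0769, -0.0009, -0.0034] [0.0, -0.0, 0.0]
0.77 268 216 [ 640. -198.    6.]
```

View pics/s5.png

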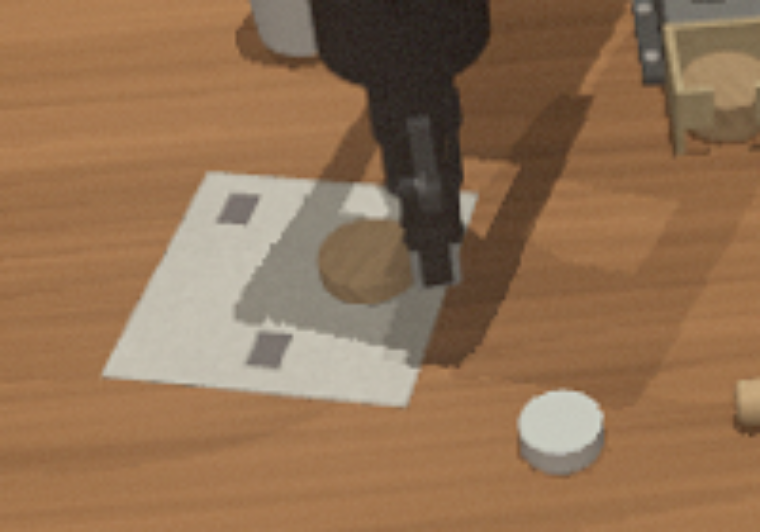

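The blank is on the right part of the sheet at crop (368, 262), centred at about (640, -198). It needs roughly 30 mm more. After that I back off, then lift.

>>> play_rows --pt "-0.025 0 0 0 0 0 165" --pt "-0.05 -0.0005 0 0 0 0 165" --pt "-0.067 -0.0008 0 0 0 0 165" --pt "-0.077 -0.001 0 0 0 0 165" --pt "-0.077 -0.001 0 0 0 0 165"

```text
time_s: 9.93
tcp_pos: [640.4, -197.5, 174.2]
orientation: [3.141, 0.0, 1.7]
wrist_force: [0.1, -0.6, -0.7]
gripper_width: 30.2
gripper_force: 0.0
```

>>> play_rows --pt "0.03 0 0 0 0 0 165" --pt "0.1 0 0 0 0 0 165" --pt "0.12 0 -0.1 0 0 0 165" --pt "0.25 0 -0.25 0 0 0 165" --pt "0.4 0 -0.35 0 0 0 165"

```text
time_s: 10.55
tcp_pos: [621.9, -56.6, 300.6]
orientation: [3.14, -0.0, 1.701]
wrist_force: [0.5, 0.1, -0.3]
gripper_width: 30.4
gripper_force: 0.0
```

>>> play_rows --pt "0.15 0 -0.1 0 0 0 165" --pt "0.3 0 -0.1 0 0 0 165" --pt "0.3 0 -0.1 0 0 0 165"

```text
time_s: 10.92
tcp_pos: [605.0, 65.8, 339.6]
orientation: [3.141, -0.001, 1.708]
wrist_force: [-0.0, -0.1, 0.2]
gripper_width: 30.1
gripper_force: 0.0
```

```bash
python3 - <<'E'
from h import *
for cam in ['top','scene']:
    im=viewer.get_image(cam); save(im,cam+'6.png')
    for l,z in [('blank0_center',6),('sheet',0),('plunger_top',73)]:
      for d in viewer.tip_of(im,l)[:2]:
        r,c=d['point'][0]*400,d['point'][1]*640; print(cam,l,d['conf'],int(r),int(c),plane_pt(im,r,c,z).round(0))
a=cv2.imread('pics/top6.png')[80:300,160:480]
cv2.imwrite('pics/c6.png',cv2.resize(a,None,fx=2.4,fy=2.4,interpolation=cv2.INTER_CUBIC))
print(robot.get_obs()['tcp_pos'],robot.get_obs()['joint_vel'].round(3))
E
```

```text
top blank0_center 0.58 173 429 [ 635. -227.    6.]
top blank0_center 0.25 221 320 [539. -10.   6.]
top sheet 0.94 168 426 [ 647. -224.    0.]
top plunger_top 0.65 247 324 [487. -16.  73.]
top plunger_top 0.3 171 189 [624. 227.  73.]
scene blank0_center 0.78 269 198 [ 640. -230.    6.]
scene sheet 0.93 273 196 [ 643. -235.    0.]
scene plunger_top 0.76 180 308 [475. -12.  73.]
scene plunger_top 0.53 139 345 [309.  96.  73.]
[606.90264462  58.44776451 338.10017962] [ 0.     0.001 -0.002  0.003  0.    -0.   ]
```

View pics/c6.png

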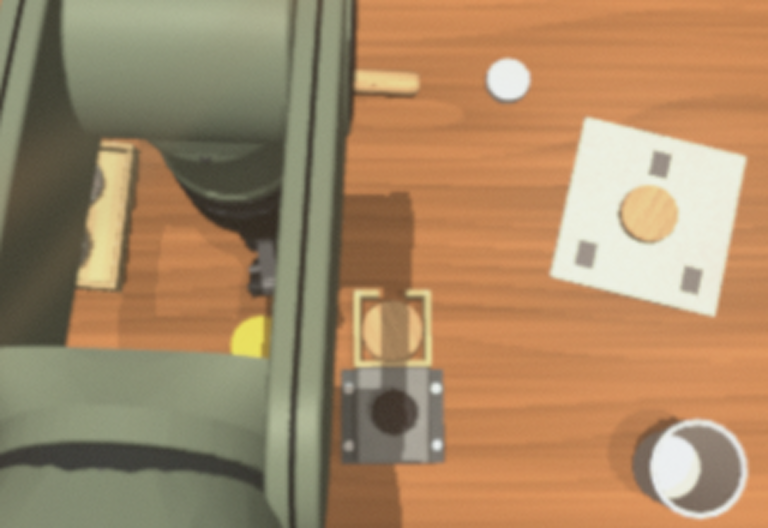

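The blank lies flat in the middle of the sheet at crop (649, 213). The stack is still in the magazine, the plunger is up and the arm is clear.

```bash
python3 -c "
from rig import robot
print(robot.close_job())"
```

```text
the job is handed in; nothing more can be done
None
```

The job is handed in, with no verdict returned: the last pictures showed one blank lying flat near the centre of the sheet, the plunger up and the rest of the stack in the magazine, and the arm touched no bystander.

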